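# Fit the sample tray on the inspection turntable

### The job

Get the inspection turntable ready: first swing its folding steady leg out until it meets its stop, then set the round bamboo sample tray with the bar handle on the turntable's centre post. It will ride high on the drive lugs, so turn it gently, without forcing it, until the hidden notches find the lugs and it drops fully home and sits level. Then let go; leave the other things on the bench where they are.

Things in the scene. Friction and masses are not known exactly. Their poses are not given: they have to be found in the camera images.
- turntable: Motor-driven turntable fixed to the bench: grey housing 130 x 130 mm, 44 mm high, on it a steel seat disc 100 mm across whose top is 50 mm above the bench. Origin under its centre, on the bench; z up; the front with a black button looks along its -x; its +y side carries the folding leg, on a hinge block near the rear.
- seat (a point): Centre of the turntable's seat, on its top face, 50 mm above the bench; axes as those of the turntable. When the tray is home its origin coincides with this point; while it rides on the lugs its origin is 12 mm above it.
- post_top (a point): Top of the steel post in the middle of the seat: 35 mm across, 26 mm high, tapering to 18 mm over its top 9 mm. Round it on the seat stand three equal steel lugs 120 degrees apart, 12 mm high, 10 mm wide, from 25 to 40 mm off the axis. Post and lugs are one piece, held by the motor's brake; the angle they stopped at varies and is not reported (this point's axes do not show it).
- leg (a joint): Steady leg's angle, rad: 0 folded along the housing's +y side, pointing to the turntable's -x, 60 mm standing out past the front; grows as its end swings out towards +y (clockwise from above) to a rigid stop at 1.5. Starts between 0 and 0.35. Stays where left; about 1 N at the end moves it. Dark steel bar 14 mm thick, 15 to 45 mm above the bench; rubber foot at its end 26 mm across, 47.5 mm high.
- leg_hinge (a point): Point on the leg's vertical hinge axis, 48 mm above the bench; at (45, 79) mm in the turntable's x, y.
- leg_end (a point): Point over the centre of the leg's round foot, 48 mm above the bench, 160 mm from the hinge axis.
- tray: Loose round bamboo sample tray, 180 mm across, 0.3 to 0.6 kg, upright on the bench on its hub. Origin: centre of the hub's underside; z up. Pan: floor top 33 mm and rim top 46 mm above the origin, inside radius 85 mm. Set on the post at a wrong angle it rests level on the three lugs; turned to a fitting angle (every 120 degrees, window about 8 degrees) it drops 12 mm by its own weight.
- handle (a point): Middle of the top of the tray's handle, 83 mm above the tray's origin: a wooden bar 64 mm long along the tray's x, 18 mm wide along its y, rising 50 mm from the pan's floor. Axes as the tray's. Fingers that hold the bar loosely (a few mm of play) can turn the tray and let it drop.
- hub (a point): Top of the hub under the pan, 28 mm above the tray's origin, on its axis. The hub is 28 mm high and about 95 mm across, with a central bore 38 mm across, open below, and three notches 15 mm wide, 120 degrees apart, that fit over the lugs with 2.5 mm to spare each side. How the notches lie relative to the handle is not given and cannot be seen from above.
- jar: Bystander: glass jar with wooden lid, 76 mm across, 120 mm high, upright; origin under its centre.
- brush: Bystander: hand brush 170 mm long lying on the bench along its x; origin at its underside near the middle.
- scoop: Bystander: wooden spoon 180 mm long lying on the bench along its x; origin at its underside near the middle.
- tin: Bystander: aluminium tin, 84 mm across, 130 mm high, upright; origin under its centre.
- bowl: Bystander: white ceramic bowl, 110 mm across, 50 mm high; origin under its centre.
- block: Bystander: wooden block 100 x 60 x 30 mm; origin under its centre.

How it is judged:
By the outcome, as a careful person would: the job done as asked, in the order asked, and still so for the second after the job is handed in, with the robot touching nothing.
It also fails if it takes over 69 s, if anything falls off the work surface, if the arm or the gripper's body presses on something with over 40 N, if the wrist force passes 120 N, or if a joint passes its speed limit or range.

### The arm

A 7-joint arm with a two-finger parallel gripper is mounted at the origin on the work surface. World frame = base frame: x ahead of the robot, y to its left, z up, the work surface at z = 0. Lengths are in m, angles in rad, forces in N, time in s.
With the tool pointing down it reaches from about 0.425 to 0.875 m from the base axis. Payload 4.7 kg.
Tool frame: the origin (TCP) lies midway between the tips of the shut fingers; the grasp point (between the pads) lies 19 mm behind it; y points along the fingers, z is the direction in which the jaws open and shut, and the axes are right-handed (so a half turn about y gives the same grasp; the last joint's range is limited). The gripper opens to 87 mm and grips with 3 to 60 N. Pads are 19 mm wide; open, the fingers measure 117 mm over their backs; the gripper's body (75 mm by 190 mm) begins 51 mm behind the grasp point.
Start: joints at [-1.285, 0.321, -0.07, 1.45, 0.023, 1.371, -0.057], TCP at [0.175, 0.626, 0.223] pointing down, gripper open.
Joint ranges: [-2.86, 2.86], [-0.3, 2.09], [-1.38, 1.24], [0.06, 2.45], [-1.56, 4.7], [0.09, 2.05], [-2.69, 2.69]. Speed limits (rad/s): [2.57, 2.57, 3.14, 3.14, 3.14, 3.14, 3.14].

### API

Orientations are given as a rotation vector (axis times angle).
In Python, from bench import ctrl gives the robot as it stands.
- The arm moves only by the tool play_rows, never from a script. Its arguments are lists of equal length, an entry for each row: "translation": the shift along the tool's x, y, z in mm, a list of three; "turn": the turn, a rotation vector about the tool's x, y, z in rad, a list of three; "fingers": the opening, from -1 (shut) to 1 (fully open), so that 0 is half open. In form: {"translation": [[dx, dy, dz], ...], "turn": [[wx, wy, wz], ...], "fingers": [fingers, ...]}. A call has exactly 10 rows; each row shifts and turns the commanded pose from where the row before left it, along the tool's axes as they then stand; what a row does not reach is not made up. A row lasts 1/12 s, in which the tool goes at most 41.7 mm and 7.16 degrees, less where a joint would pass 70% of its speed; a pose out of reach is approached as far as the arm can. A call with a gripper value outside its range is refused whole. The fingers move at their own pace and stop on an object; "grip_force" is the grip in N (left out, the last holds). Time passes only in rows, so rows that do not move let the fingers close, or fill a call up. It gives the time, the measured TCP pose, the force and the opening at its end, in the units of the state.
- ctrl.get_state(): the state, without advancing time (a new reading comes with each control period).
- ctrl.get_image(name): name is "scene" or "top" or "wrist"; returns the picture (384x512x3 uint8, blue, green, red); there is no depth.
- ctrl.camera_info(name): a dict with "camera_matrix" (3x3 intrinsics, pixels), "R" (3x3) and "t" (3): a world point X has camera coordinates R X + t. Camera axes: x right, y down, z forward; pixel columns grow to the right and rows downward; lengths in m; the calibration is good to about 2 mm. A picture is of the moment at which its call begins: read the wrist's pose just before it. camera_info takes no time and is no camera call; for the wrist camera it gives the pose at the moment of the call.
- ctrl.close_job(): hands the job in, once; it reports no verdict.
The state is a dict: "time": time; "joint_positions": joint angles; "qd": joint speeds; "joint_torque": joint torques, N m; "position": TCP position; "tool_rot": TCP orientation; "ft_force": force on the tool from outside, world axes, zero at the start; "torque": the same for the moment, N m; "grip_width": opening from 0.0 (shut) to 1.0 (fully open).
Only numpy, scipy, OpenCV 4.12 (cv2) and the standard library are available. Lean on these libraries where they do the work, as an engineer would, in place of code of your own. Each camera call takes 0.05 s, during which the arm holds its last target.

## Working session

There is one attempt and no reset: what is moved stays moved. The work goes in short steps, Python scripts to look and compute and a tool call to move; the robot and the scene stay as the last step left them, time stands still between calls to the robot, and variables do not carry over. Pictures are saved under pics/ and viewed, and the job is handed in when it is done.

Besides the shell and the picture viewer there is one more tool, called after "Call:" by a JSON object that holds its "op" and its "data". play_rows: Moves the arm, as the interface text tells. Its arguments: {"type":"object","properties":{"translation":{"type":"array"},"turn":{"type":"array"},"fingers":{"type":"array"},"grip_force":{"type":"number"}},"required":["translation","turn","fingers"]}

```bash
mkdir -p pics; ls
python3 - <<'E'
from bench import ctrl
import cv2
print(ctrl.get_state())
for n in("scene","top"):
    im=ctrl.get_image(n); cv2.imwrite(f"pics/{n}0.png",im)
    print(n,ctrl.camera_info(n))
E
```

```text
pics
{'time': 0.0, 'joint_positions': array([-1.28487255,  0.32182888, -0.07009756,  1.45170651,  0.02262689,
        1.37076963, -0.05689412]), 'qd': array([-0.00201953, -0.00136597, -0.00012282,  0.00025759, -0.00104575,
       -0.00091648, -0.00054287]), 'joint_torque': array([ 1.91862350e-04, -4.91281843e+01, -4.03685309e-01, -3.12534535e+01,
       -6.39386033e-02,  4.36688215e-02,  1.53227193e-04]), 'position': array([0.17441723, 0.62558107, 0.22144198]), 'tool_rot': array([-1.5621709 ,  0.21349514, -0.21327363]), 'ft_force': array([ 0.15548342,  0.26773375, -0.45776871]), 'torque': array([ 0.0631147 , -0.01077177, -0.02280124]), 'grip_width': 1.0026522346766125}
scene {'camera_matrix': array([[450.95621335,   0.        , 251.36100588],
       [  0.        , 450.95621335, 193.60510356],
       [  0.        ,   0.        ,   1.        ]]), 'R': array([[ 0.32991256,  0.94387633,  0.01597405],
       [ 0.5054296 , -0.16232016, -0.84746273],
       [-0.79730711,  0.28766236, -0.5306145 ]]), 't': array([-0.21828828, -0.19802626,  1.82971713])}
top {'camera_matrix': array([[369.94532055,   0.        , 257.22126263],
       [  0.        , 369.94532055, 186.30353139],
       [  0.        ,   0.        ,   1.        ]]), 'R': array([[ 0.01965152, -0.99945811,  0.0264067 ],
       [-0.99706937, -0.02154403, -0.07340654],
       [ 0.07393567, -0.02488676, -0.99695244]]), 't': array([0.02259592, 0.56067646, 1.25569074])}
```

View pics/scene0.png

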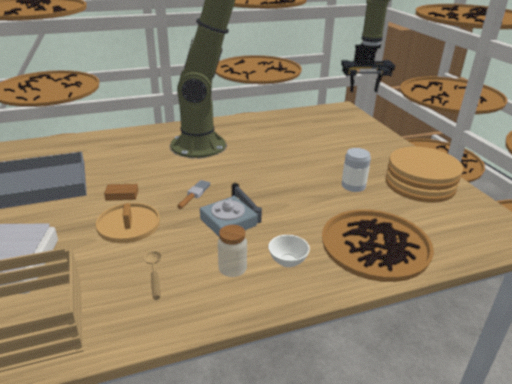

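View pics/top0.png

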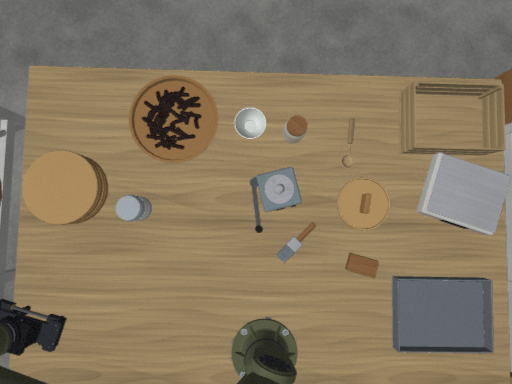

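Run:
```python
import cv2
im=cv2.imread("pics/top0.png")
cv2.imwrite("pics/c1.png",cv2.resize(im[150:270,230:350],None,fx=5,fy=5,interpolation=cv2.INTER_CUBIC))
cv2.imwrite("pics/c2.png",cv2.resize(im[160:250,310:410],None,fx=6,fy=6,interpolation=cv2.INTER_CUBIC))
im=cv2.imread("pics/scene0.png")
cv2.imwrite("pics/c3.png",cv2.resize(im[170:290,80:290],None,fx=3.8,fy=3.8,interpolation=cv2.INTER_CUBIC))
```

```text
(no output)
```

View pics/c1.png

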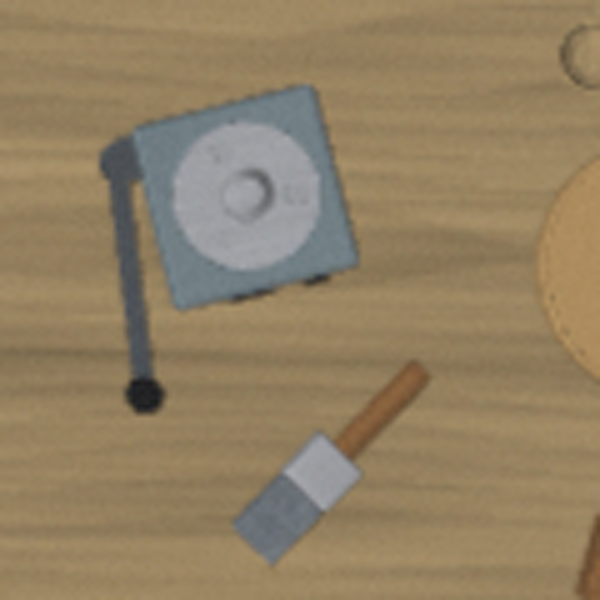

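View pics/c2.png

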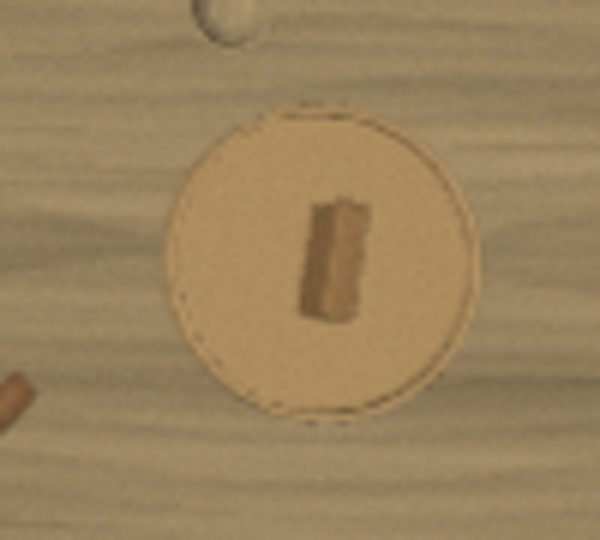

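View pics/c3.png

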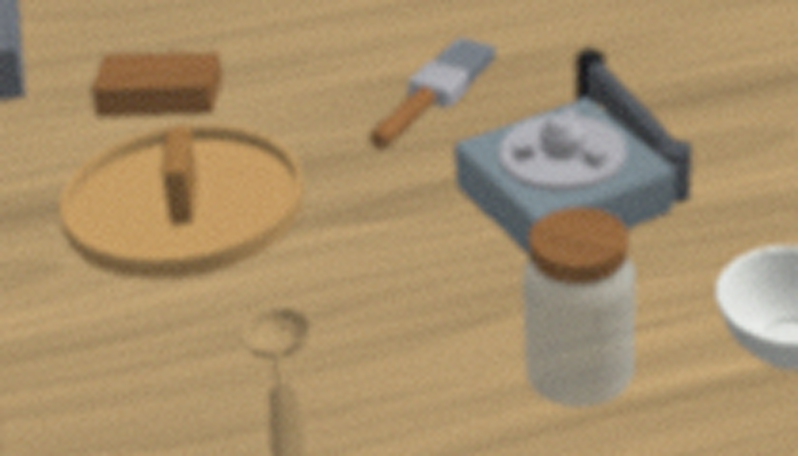

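```bash
cat > h.py <<'E'
import numpy as np, cv2
from scipy.spatial.transform import Rotation as Ro
def bp(ci,uv,z):
    K,R,t=ci["camera_matrix"],np.array(ci["R"]),np.array(ci["t"])
    d=R.T@np.linalg.solve(K,[uv[0],uv[1],1.]); c=-R.T@t
    return c+d*(z-c[2])/d[2]
def pr(ci,X):
    p=ci["camera_matrix"]@(np.array(ci["R"])@np.array(X)+ci["t"]); return p[:2]/p[2]
E
python3 - <<'E'
from bench import ctrl
from h import *
ci=ctrl.camera_info("top")
def c1(u,v):return ((u+.5)/5-.5+230,(v+.5)/5-.5+150)
def c2(u,v):return ((u+.5)/6-.5+310,(v+.5)/6-.5+160)
P=lambda uv,z:bp(ci,uv,z)
seat=P(c1(247,195),.05);print("seat",seat)
le=P(c1(145,396),.048);hi=P(c1(118,160),.048)
print("leg end",le,"hinge",hi,np.linalg.norm(le-hi))
cs=[P(c1(*q),.044) for q in [(135,128),(313,86),(357,263),(180,308)]]
print("housing",np.mean(cs,0),[np.linalg.norm(cs[i]-cs[i-1]) for i in range(4)])
for i in range(4):
    d=cs[i]-cs[i-1];print(np.degrees(np.arctan2(d[1],d[0]))%90)
for q in [(342,200),(370,207),(355,322),(330,318)]:print("h",P(c2(*q),.083))
print("pan",P(c2(323,263),.046))
si=ctrl.camera_info("scene")
s=lambda u,v:((u+.5)/3.8-.5+80,(v+.5)/3.8-.5+170)
print("scene leg end",bp(si,s(590,55),.048),"seat",bp(si,s(563,150),.05),"handle",bp(si,s(178,145),.083))
st=ctrl.get_state();R=Ro.from_rotvec(st["tool_rot"]).as_matrix();print(R)
top=P(c1(205*0+0,0),0)
for n,uv,z in [("jar",(297,126),.12),("bowl",(250.5,123.5),.05),("tin",(128,207),.13),("block",(362,264),.03)]:print(n,P(uv,z))
E
```

```text
seat [ 0.55171237 -0.038709    0.05      ]
leg end [0.41558168 0.0274317  0.048     ] hinge [0.57366451 0.04874013 0.048     ] 0.1595124822307598
housing [ 0.55149719 -0.03879459  0.044     ] [np.float64(0.1255685100449756), np.float64(0.12475062538048397), np.float64(0.12396604275796115), np.float64(0.12378211876680859)]
15.116447755680834
14.611074946553302
14.670574960269846
15.35060921527706
h [ 0.54135965 -0.32572082  0.083     ]
h [ 0.53783022 -0.34124043  0.083     ]
h [ 0.47454833 -0.33275263  0.083     ]
h [ 0.47646279 -0.3189497   0.083     ]
pan [ 0.50775033 -0.32678979  0.046     ]
scene leg end [0.41928111 0.02674137 0.048     ] seat [ 0.55509902 -0.03833862  0.05      ] handle [ 0.50669379 -0.32518935  0.083     ]
[[ 9.63287489e-01 -3.75787988e-04  2.68471736e-01]
 [-2.68471980e-01 -1.72357720e-03  9.63285952e-01]
 [ 1.00740473e-04 -9.99998444e-01 -1.76118890e-03]]
jar [ 0.75054763 -0.08789115  0.12      ]
bowl [0.77207003 0.06203935 0.05      ]
tin [0.47873996 0.43757405 0.13      ]
block [ 0.30255242 -0.32665678  0.03      ]
```

```bash
cat >> h.py <<'E'
def R_of(yaw): # jaw (tool z) world yaw deg, tool down
    a=np.radians(yaw); z=np.array([np.cos(a),np.sin(a),0]); y=np.array([0,0,-1.]); return np.column_stack([np.cross(y,z),y,z])
def show(st):
    R=Ro.from_rotvec(st["tool_rot"]).as_matrix()
    print("t %.2f"%st["time"],"p",np.round(1e3*st["position"],1),"yaw %.1f tilt %.2f"%(np.degrees(np.arctan2(R[1,2],R[0,2])),np.degrees(np.arccos(-R[2,1]))),"F",np.round(st["ft_force"],1),"w %.3f"%st["grip_width"],"q",np.round(st["joint_positions"],2))
def plan(st,wps):
    "wps: (x,y,z mm, jaw yaw deg, rows)"
    p=1e3*np.array(st["position"]);R=Ro.from_rotvec(st["tool_rot"]).as_matrix();k=0
    for x,y,z,yaw,n in wps:
        T=np.array([x,y,z]);R1=R_of(yaw); w=Ro.from_matrix(R.T@R1).as_rotvec(); p0=p.copy();R0=R.copy()
        for i in range(n):
            pt=p0+(T-p0)*(i+1)/n; d=R.T@(pt-p); d=np.round(d,1);tw=np.round(w/n,4)
            print(k%10,d.tolist(),tw.tolist());k+=1
            p=p+R@d; R=R@Ro.from_rotvec(tw).as_matrix()
    print("end",p.round(1))
E
python3 - <<'E'
from bench import ctrl
from h import *
st=ctrl.get_state();show(st)
plan(st,[(420,300,180,82,11),(444,1,110,97.7,9)])
E
```

```text
t 0.10 p [174.4 625.6 221.5] yaw 74.4 tilt 0.10 F [0.7 0.3 0.4] w 0.996 q [-1.28  0.32 -0.07  1.45  0.02  1.37 -0.06]
0 [29.5, 3.8, -22.5] [0.0002, -0.012, -0.0]
1 [29.1, 3.8, -22.9] [0.0002, -0.012, -0.0]
2 [28.9, 3.8, -23.2] [0.0002, -0.012, -0.0]
3 [28.7, 3.8, -23.6] [0.0002, -0.012, -0.0]
4 [28.3, 3.8, -23.9] [0.0002, -0.012, -0.0]
5 [28.0, 3.8, -24.2] [0.0002, -0.012, -0.0]
6 [27.8, 3.8, -24.6] [0.0002, -0.012, -0.0]
7 [27.5, 3.8, -24.9] [0.0002, -0.012, -0.0]
8 [27.1, 3.8, -25.3] [0.0002, -0.012, -0.0]
9 [26.9, 3.8, -25.5] [0.0002, -0.012, -0.0]
0 [26.5, 3.7, -25.9] [0.0002, -0.012, -0.0]
1 [7.3, 7.8, -32.5] [-0.0, -0.0305, 0.0]
2 [6.2, 7.7, -32.8] [-0.0, -0.0305, 0.0]
3 [5.3, 7.8, -32.9] [-0.0, -0.0305, 0.0]
4 [4.3, 7.8, -33.0] [-0.0, -0.0305, 0.0]
5 [3.2, 7.7, -33.2] [-0.0, -0.0305, 0.0]
6 [2.3, 7.8, -33.3] [-0.0, -0.0305, 0.0]
7 [1.2, 7.8, -33.3] [-0.0, -0.0305, 0.0]
8 [0.2, 7.8, -33.3] [-0.0, -0.0305, 0.0]
9 [-0.8, 7.7, -33.3] [-0.0, -0.0305, 0.0]
end [444.   1. 110.]
```

Call:
{"op": "play_rows", "data": {"translation": [[29,4,-23],[29,4,-23],[29,4,-23],[29,4,-24],[28,4,-24],[28,4,-24],[28,4,-25],[27,4,-25],[27,4,-25],[27,4,-26]], "turn": [[0,-0.012,0],[0,-0.012,0],[0,-0.012,0],[0,-0.012,0],[0,-0.012,0],[0,-0.012,0],[0,-0.012,0],[0,-0.012,0],[0,-0.012,0],[0,-0.012,0]], "fingers": [-1,-1,-1,-1,-1,-1,-1,-1,-1,-1]}}

```text
time: 0.93
position: [0.3973, 0.3273, 0.1822]
tool_rot: [-1.568, 0.119, -0.118]
ft_force: [0.9, 1.0, 0.0]
grip_width: 0.324
```

Call:
{"op": "play_rows", "data": {"translation": [[26,4,-26],[7,8,-32],[6,8,-33],[5,8,-33],[4,8,-33],[3,8,-33],[2,8,-33],[1,8,-33],[0,8,-33],[-1,8,-33]], "turn": [[0,-0.012,0],[0,-0.03,0],[0,-0.03,0],[0,-0.03,0],[0,-0.03,0],[0,-0.03,0],[0,-0.03,0],[0,-0.03,0],[0,-0.03,0],[0,-0.03,0]], "fingers": [-1,-1,-1,-1,-1,-1,-1,-1,-1,-1]}}

```text
time: 1.77
position: [0.4392, 0.0004, 0.1061]
tool_rot: [-1.568, -0.104, 0.103]
ft_force: [0.7, 0.2, -0.6]
grip_width: 0.011
```

Run:
```python
from bench import ctrl
from h import *
st=ctrl.get_state();show(st)
ci=ctrl.camera_info("wrist");im=ctrl.get_image("wrist");cv2.imwrite("pics/w1.png",im)
import pickle;pickle.dump(ci,open("w1.pkl","wb"))
for X in [(.5515,-.0388,.05),(.4156,.0274,.048),(.5737,.0487,.048)]:print(pr(ci,X))
plan(ctrl.get_state(),[(444,1,28,97.7,7)])
```

```text
t 1.77 p [4.392e+02 4.000e-01 1.061e+02] yaw 97.6 tilt 0.03 F [ 0.7  0.2 -0.6] w 0.011 q [-0.57 -0.05  0.5   2.11  0.03  1.08  1.62]
[191.19996702 333.01041494]
[301.81155973 177.20254367]
[295.57372276 365.8663032 ]
0 [1.0, 11.0, 1.1] [0.0005, -0.0012, -0.0003]
1 [0.9, 10.9, 1.0] [0.0005, -0.0012, -0.0003]
2 [1.0, 11.0, 1.1] [0.0005, -0.0012, -0.0003]
3 [0.9, 11.0, 1.0] [0.0005, -0.0012, -0.0003]
4 [1.0, 10.9, 1.0] [0.0005, -0.0012, -0.0003]
5 [0.9, 11.0, 1.1] [0.0005, -0.0012, -0.0003]
6 [1.0, 11.0, 1.0] [0.0005, -0.0012, -0.0003]
end [444.   1.  28.]
```

View pics/w1.png

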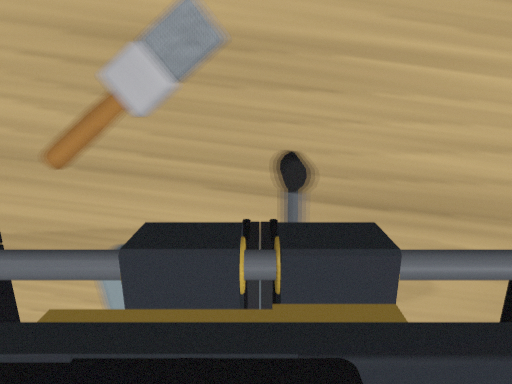

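Call:
{"op": "play_rows", "data": {"translation": [[1,11,1],[1,11,1],[1,11,1],[1,11,1],[1,11,1],[1,11,1],[1,11,1],[0,0,0],[0,0,0],[0,0,0]], "turn": [[0,0,0],[0,0,0],[0,0,0],[0,0,0],[0,0,0],[0,0,0],[0,0,0],[0,0,0],[0,0,0],[0,0,0]], "fingers": [-1,-1,-1,-1,-1,-1,-1,-1,-1,-1]}}

```text
time: 2.65
position: [0.4459, 0.0099, 0.03]
tool_rot: [-1.568, -0.102, 0.102]
ft_force: [-0.1, -0.3, 0.3]
grip_width: 0.003
```

Run:
```python
from bench import ctrl
from h import *
st=ctrl.get_state();show(st)
im=ctrl.get_image("top");cv2.imwrite("pics/t1.png",cv2.resize(im[150:270,230:350],None,fx=5,fy=5,interpolation=cv2.INTER_CUBIC))
im=ctrl.get_image("wrist");cv2.imwrite("pics/w2.png",im)
```

```text
t 2.65 p [445.9   9.9  30. ] yaw 97.5 tilt 0.02 F [-0.1 -0.3  0.3] w 0.003 q [-0.56  0.09  0.5   2.16 -0.05  0.9   1.67]
```

View pics/w2.png

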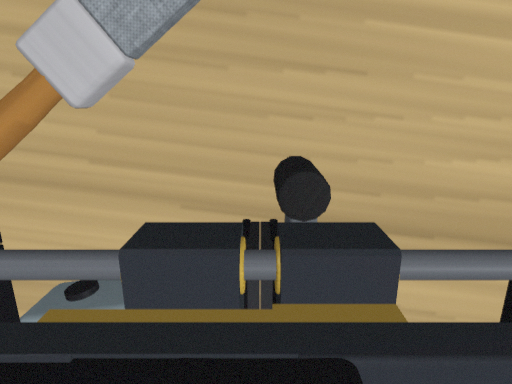

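Call:
{"op": "play_rows", "data": {"translation": [[-0.9,0,6.6],[-0.9,0,6.6],[-0.9,0,6.6],[-0.9,0,6.6],[-0.9,0,6.6],[-0.9,0,6.6],[-0.9,0,6.6],[-0.9,0,6.6],[-0.9,0,6.6],[-0.9,0,6.6]], "turn": [[0,0.05,0],[0,0.05,0],[0,0.05,0],[0,0.05,0],[0,0.05,0],[0,0.05,0],[0,0.05,0],[0,0.05,0],[0,0.05,0],[0,0.05,0]], "fingers": [-1,-1,-1,-1,-1,-1,-1,-1,-1,-1]}}

```text
time: 3.58
position: [0.4431, 0.0758, 0.0302]
tool_rot: [-1.551, 0.292, -0.292]
ft_force: [-0.4, 0.0, 0.3]
grip_width: 0.006
```

Run:
```python
from bench import ctrl
from h import *
st=ctrl.get_state();show(st)
im=ctrl.get_image("top");cv2.imwrite("pics/t2.png",cv2.resize(im[150:270,210:330],None,fx=5,fy=5,interpolation=cv2.INTER_CUBIC))
```

```text
t 3.58 p [443.1  75.8  30.2] yaw 68.7 tilt 0.02 F [-0.4  0.   0.3] w 0.006 q [-0.67  0.09  0.46  2.15 -0.05  0.9   1.02]
```

View pics/t2.png

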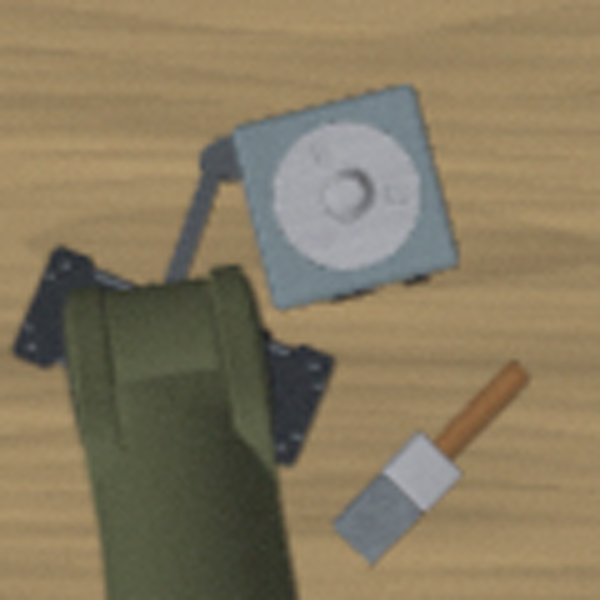

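Call:
{"op": "play_rows", "data": {"translation": [[-0.9,0,6.6],[-0.9,0,6.6],[-0.9,0,6.6],[-0.9,0,6.6],[-0.9,0,6.6],[-0.9,0,6.6],[-0.9,0,6.6],[-0.9,0,6.6],[-0.9,0,6.6],[-0.9,0,6.6]], "turn": [[0,0.05,0],[0,0.05,0],[0,0.05,0],[0,0.05,0],[0,0.05,0],[0,0.05,0],[0,0.05,0],[0,0.05,0],[0,0.05,0],[0,0.05,0]], "fingers": [-1,-1,-1,-1,-1,-1,-1,-1,-1,-1]}}

```text
time: 4.47
position: [0.472, 0.1349, 0.0299]
tool_rot: [-1.462, 0.681, -0.68]
ft_force: [-0.7, -1.5, -0.5]
grip_width: 0.003
```

Call:
{"op": "play_rows", "data": {"translation": [[-0.6,0,5.3],[-0.6,0,5.3],[-0.6,0,5.3],[-0.6,0,4],[-0.5,0,4],[-0.5,0,4],[-0.4,0,3],[-0.4,0,2],[0,0,0],[0,0,0]], "turn": [[0,0.04,0],[0,0.04,0],[0,0.04,0],[0,0.03,0],[0,0.03,0],[0,0.03,0],[0,0.02,0],[0,0.02,0],[0,0,0],[0,0,0]], "fingers": [-1,-1,-1,-1,-1,-1,-1,-1,-1,-1]}}

```text
time: 5.3
position: [0.4975, 0.1566, 0.0298]
tool_rot: [-1.389, 0.87, -0.871]
ft_force: [0.1, -0.7, -0.4]
grip_width: 0.01
```

Run:
```python
from bench import ctrl
from h import *
st=ctrl.get_state();show(st)
hi=np.array([574.5,49]);p=st["position"][:2]*1e3
r=p-hi;print(np.hypot(*r)); # finger block 15+7 off line
a=np.arctan2(r[1],r[0]);print("leg q est",np.radians(195)-(a-np.arcsin(21.8/np.hypot(*r))))
im=ctrl.get_image("top");cv2.imwrite("pics/t3.png",cv2.resize(im[120:240,190:310],None,fx=5,fy=5,interpolation=cv2.INTER_CUBIC))
```

```text
t 5.30 p [497.5 156.6  29.8] yaw 25.9 tilt 0.05 F [ 0.1 -0.7 -0.4] w 0.010 q [-0.79  0.25  0.48  1.99 -0.14  0.93  0.22]
132.2882403627608
leg q est 1.3769112493733542
```

View pics/t3.png

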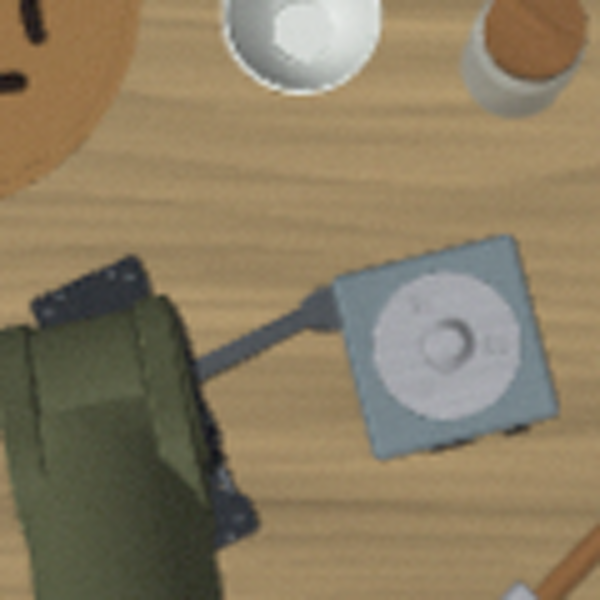

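Call:
{"op": "play_rows", "data": {"translation": [[-0.2,0,2],[-0.2,0,2],[-0.2,0,2],[-0.2,0,2],[-0.2,0,2],[-0.2,0,2],[-0.2,0,2],[0,0,1],[0,0,1],[0,0,1]], "turn": [[0,0.015,0],[0,0.015,0],[0,0.015,0],[0,0.015,0],[0,0.015,0],[0,0.015,0],[0,0.015,0],[0,0,0],[0,0,0],[0,0,0]], "fingers": [-1,-1,-1,-1,-1,-1,-1,-1,-1,-1]}}

```text
time: 6.18
position: [0.5122, 0.1645, 0.0295]
tool_rot: [-1.353, 0.951, -0.95]
ft_force: [-1.2, -0.3, -0.3]
grip_width: 0.005
```

Call:
{"op": "play_rows", "data": {"translation": [[0,0,1],[0,0,1],[0,0,1],[0,0,0],[0,0,0],[0,0,0],[0,0,0],[0,0,0],[0,0,0],[0,0,0]], "turn": [[0,0,0],[0,0,0],[0,0,0],[0,0,0],[0,0,0],[0,0,0],[0,0,0],[0,0,0],[0,0,0],[0,0,0]], "fingers": [-1,-1,-1,-1,-1,-1,-1,-1,-1,-1]}}

```text
time: 7.02
position: [0.5153, 0.1655, 0.0297]
tool_rot: [-1.353, 0.95, -0.951]
ft_force: [0.3, -0.4, -0.7]
grip_width: 0.006
```

Call:
{"op": "play_rows", "data": {"translation": [[0,0,1],[0,0,1],[0,0,1],[0,0,0],[0,0,0],[0,0,0],[0,0,0],[0,0,0],[0,0,0],[0,0,0]], "turn": [[0,0,0],[0,0,0],[0,0,0],[0,0,0],[0,0,0],[0,0,0],[0,0,0],[0,0,0],[0,0,0],[0,0,0]], "fingers": [-1,-1,-1,-1,-1,-1,-1,-1,-1,-1]}}

```text
time: 7.85
position: [0.5159, 0.1658, 0.0292]
tool_rot: [-1.357, 0.954, -0.949]
ft_force: [-5.7, -1.6, 4.2]
grip_width: 0.003
```

Run:
```python
from bench import ctrl
from h import *
st=ctrl.get_state();show(st)
im=ctrl.get_image("top");cv2.imwrite("pics/t4.png",cv2.resize(im[120:240,190:310],None,fx=5,fy=5,interpolation=cv2.INTER_CUBIC))
im=ctrl.get_image("wrist");cv2.imwrite("pics/w4.png",im)
```

```text
t 7.85 p [515.9 165.8  29.2] yaw 19.8 tilt 0.26 F [-5.7 -1.6  4.2] w 0.003 q [-0.79  0.3   0.49  1.94 -0.17  0.95  0.13]
```

View pics/t4.png

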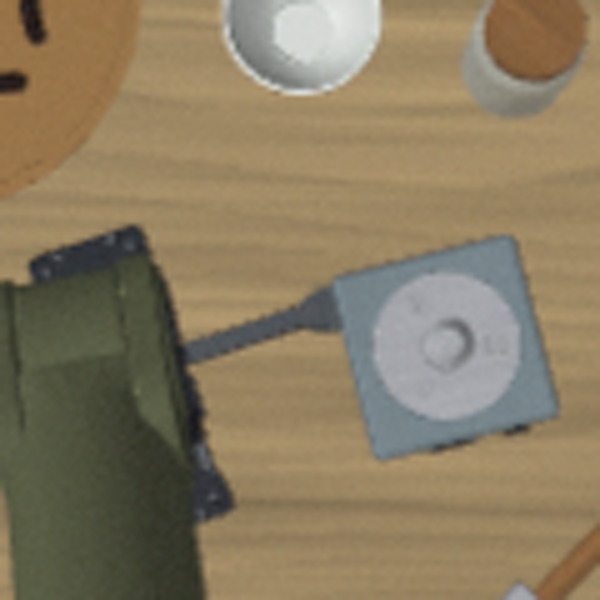

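View pics/w4.png

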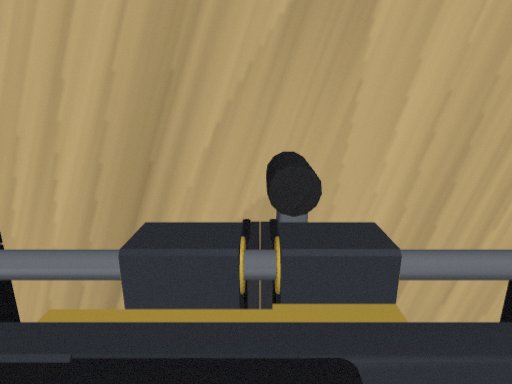

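Call:
{"op": "play_rows", "data": {"translation": [[0,0,-4],[0,0,-8],[0,0,-10],[0,-15,-2],[0,-25,0],[0,-25,0],[0,-25,0],[0,-25,0],[0,-20,0],[0,0,0]], "turn": [[0,0,0],[0,0,0],[0,0,0],[0,0,0],[0,0,0],[0,0,0],[0,0,0],[0,0,0],[0,0,0],[0,0,0]], "fingers": [-1,-1,-1,-1,-1,-1,-1,-1,-1,-1]}}

```text
time: 8.78
position: [0.4975, 0.1591, 0.1691]
tool_rot: [-1.345, 0.947, -0.952]
ft_force: [1.0, -0.4, 0.7]
grip_width: 0.006
```

Run:
```python
from bench import ctrl
from h import *
st=ctrl.get_state();show(st)
plan(st,[(500,0,190,-40,7),(508,-328,190,-97,11)])
```

```text
t 8.78 p [497.5 159.1 169.1] yaw 19.8 tilt 0.49 F [ 1.  -0.4  0.7] w 0.006 q [-0.85  0.07  0.51  1.86 -0.04  1.21  0.03]
0 [21.5, -3.1, -7.3] [-0.001, 0.1491, -0.0008]
1 [22.3, -3.1, -4.1] [-0.001, 0.1491, -0.0008]
2 [22.8, -3.0, -0.7] [-0.001, 0.1491, -0.0008]
3 [22.5, -3.0, 2.6] [-0.001, 0.1491, -0.0008]
4 [21.9, -3.0, 6.0] [-0.001, 0.1491, -0.0008]
5 [20.8, -3.1, 9.2] [-0.001, 0.1491, -0.0008]
6 [19.2, -3.0, 12.2] [-0.001, 0.1491, -0.0008]
7 [22.4, -0.0, 19.7] [0.0, 0.0905, 0.0]
8 [20.5, -0.0, 21.7] [0.0, 0.0905, 0.0]
9 [18.5, -0.0, 23.4] [0.0, 0.0905, 0.0]
0 [16.2, -0.0, 25.0] [0.0, 0.0905, 0.0]
1 [14.0, -0.0, 26.4] [0.0, 0.0905, 0.0]
2 [11.5, -0.0, 27.5] [0.0, 0.0905, 0.0]
3 [9.0, -0.1, 28.4] [0.0, 0.0905, 0.0]
4 [6.3, 0.0, 29.2] [0.0, 0.0905, 0.0]
5 [3.8, 0.0, 29.6] [0.0, 0.0905, 0.0]
6 [1.0, 0.0, 29.8] [0.0, 0.0905, 0.0]
7 [-1.7, 0.0, 29.7] [0.0, 0.0905, 0.0]
end [ 508. -328.  190.]
```

Run:
```python
from bench import ctrl
from h import *
st=ctrl.get_state()
plan(st,[(508,-328,190,-97,20)])
```

```text
0 [23.1, -1.2, -7.8] [-0.0002, 0.1019, -0.0005]
1 [23.7, -1.1, -5.3] [-0.0002, 0.1019, -0.0005]
2 [24.2, -1.1, -2.9] [-0.0002, 0.1019, -0.0005]
3 [24.4, -1.1, -0.5] [-0.0002, 0.1019, -0.0005]
4 [24.2, -1.1, 2.1] [-0.0002, 0.1019, -0.0005]
5 [24.0, -1.1, 4.4] [-0.0002, 0.1019, -0.0005]
6 [23.3, -1.1, 7.0] [-0.0002, 0.1019, -0.0005]
7 [22.6, -1.1, 9.2] [-0.0002, 0.1019, -0.0005]
8 [21.5, -1.0, 11.5] [-0.0002, 0.1019, -0.0005]
9 [20.2, -1.1, 13.6] [-0.0002, 0.1019, -0.0005]
0 [18.7, -1.0, 15.6] [-0.0002, 0.1019, -0.0005]
1 [17.0, -1.1, 17.4] [-0.0002, 0.1019, -0.0005]
2 [15.2, -1.0, 19.1] [-0.0002, 0.1019, -0.0005]
3 [13.1, -1.0, 20.5] [-0.0002, 0.1019, -0.0005]
4 [11.0, -1.1, 21.7] [-0.0002, 0.1019, -0.0005]
5 [8.8, -1.0, 22.8] [-0.0002, 0.1019, -0.0005]
6 [6.3, -1.0, 23.5] [-0.0002, 0.1019, -0.0005]
7 [4.0, -1.1, 24.0] [-0.0002, 0.1019, -0.0005]
8 [1.5, -1.0, 24.3] [-0.0002, 0.1019, -0.0005]
9 [-1.0, -1.0, 24.3] [-0.0002, 0.1019, -0.0005]
end [ 508.  -327.9  190. ]
```

Call:
{"op": "play_rows", "data": {"translation": [[23,-1,-8],[24,-1,-5],[24,-1,-3],[24,-1,0],[24,-1,2],[24,-1,4],[23,-1,7],[23,-1,9],[21,-1,12],[20,-1,14]], "turn": [[0,0.102,0],[0,0.102,0],[0,0.102,0],[0,0.102,0],[0,0.102,0],[0,0.102,0],[0,0.102,0],[0,0.102,0],[0,0.102,0],[0,0.102,0]], "fingers": [1,1,1,1,1,1,1,1,1,1]}}

```text
time: 9.62
position: [0.5005, -0.0854, 0.1739]
tool_rot: [-0.807, 1.69, -1.688]
ft_force: [0.6, 0.1, -0.5]
grip_width: 0.679
```

Call:
{"op": "play_rows", "data": {"translation": [[19,-1,16],[17,-1,17],[15,-1,19],[13,-1,20],[11,-1,22],[9,-1,23],[6,-1,23],[4,-1,24],[1,-1,24],[-1,-1,24]], "turn": [[0,0.102,0],[0,0.102,0],[0,0.102,0],[0,0.102,0],[0,0.102,0],[0,0.102,0],[0,0.102,0],[0,0.102,0],[0,0.102,0],[0,0.102,0]], "fingers": [1,1,1,1,1,1,1,1,1,1]}}

```text
time: 10.45
position: [0.5061, -0.3273, 0.1838]
tool_rot: [-0.138, -2.156, 2.154]
ft_force: [0.5, 0.1, 0.2]
grip_width: 0.998
```

Call:
{"op": "play_rows", "data": {"translation": [[0,0,0],[0,0,0],[0,0,0],[0,0,0],[0,0,0],[0,0,0],[0,0,0],[0,0,0],[0,0,0],[0,0,0]], "turn": [[0,0,0],[0,0,0],[0,0,0],[0,0,0],[0,0,0],[0,0,0],[0,0,0],[0,0,0],[0,0,0],[0,0,0]], "fingers": [1,1,1,1,1,1,1,1,1,1]}}

```text
time: 11.28
position: [0.5068, -0.3265, 0.1846]
tool_rot: [-0.133, -2.158, 2.158]
ft_force: [0.3, -0.8, -0.4]
grip_width: 0.993
```

Run:
```python
from bench import ctrl
from h import *
st=ctrl.get_state();show(st)
ci=ctrl.camera_info("wrist");im=ctrl.get_image("wrist");cv2.imwrite("pics/w5.png",im)
for X in [(.5396,-.3335,.083),(.4755,-.3258,.083)]:print(pr(ci,X))
im=ctrl.get_image("top");cv2.imwrite("pics/t5.png",im)
cv2.imwrite("pics/t5c.png",cv2.resize(im[120:240,190:310],None,fx=5,fy=5,interpolation=cv2.INTER_CUBIC))
import pickle;pickle.dump(ci,open("w5.pkl","wb"))
```

```text
t 11.28 p [ 506.8 -326.5  184.6] yaw -97.0 tilt 0.01 F [ 0.3 -0.8 -0.4] w 0.993 q [-0.27  0.36  1.    1.65 -0.31  1.3  -0.91]
[263.74487889 150.17751549]
[263.72139207 224.36130295]
```

View pics/t5c.png

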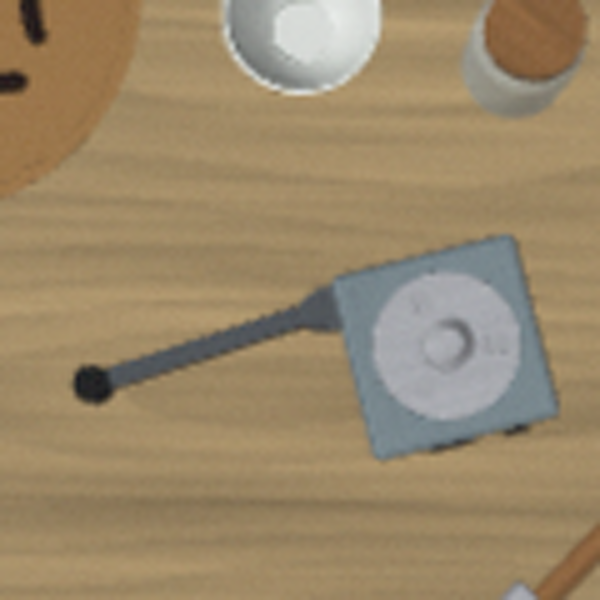

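View pics/w5.png

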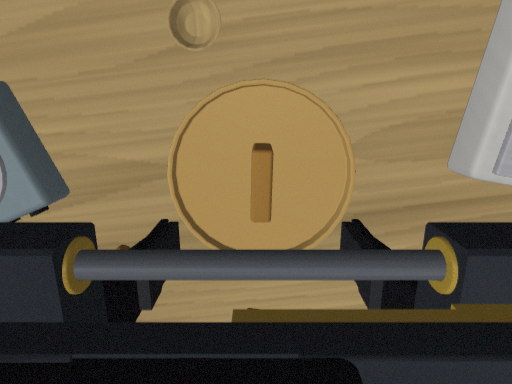

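Run:
```python
from bench import ctrl
from h import *
import pickle
ci=pickle.load(open("w5.pkl","rb"))
a=bp(ci,(262.3,151),.083);b=bp(ci,(261,221.5),.083);print(a,b,(a+b)/2,np.linalg.norm(a-b),np.degrees(np.arctan2(*(a-b)[1::-1])))
ti=ctrl.camera_info("top")
le=bp(ti,((93.5)/5-.5+190,(384.5)/5-.5+120),.048);hi=np.array([.5745,.049,.048]);d=le-hi
print(le,np.linalg.norm(d),"q",np.radians(195)-np.arctan2(d[1],d[0]))
plan(ctrl.get_state(),[(507.3,-328.3,100,-97,7),(507.3,-328.3,55,-97,9)])
```

```text
[ 0.53907534 -0.33224893  0.083     ] [ 0.47841021 -0.32377629  0.083     ] [ 0.50874277 -0.32801261  0.083     ] 0.06125393023526938 -7.950644631122963
[0.52051832 0.19869431 0.048     ] 0.1591301649833558 q 1.4864977544389397
0 [-0.1, 12.1, 0.2] [0.0, -0.0001, -0.0]
1 [-0.1, 12.1, 0.3] [0.0, -0.0001, -0.0]
2 [-0.1, 12.0, 0.2] [0.0, -0.0001, -0.0]
3 [-0.1, 12.1, 0.2] [0.0, -0.0001, -0.0]
4 [-0.1, 12.1, 0.2] [0.0, -0.0001, -0.0]
5 [-0.1, 12.1, 0.3] [0.0, -0.0001, -0.0]
6 [-0.1, 12.0, 0.2] [0.0, -0.0001, -0.0]
7 [-0.0, 5.0, -0.0] [0.0, -0.0, -0.0]
8 [-0.0, 5.0, -0.0] [0.0, -0.0, -0.0]
9 [-0.0, 5.0, -0.0] [0.0, -0.0, -0.0]
0 [-0.0, 5.0, -0.0] [0.0, -0.0, -0.0]
1 [-0.0, 5.0, -0.0] [0.0, -0.0, -0.0]
2 [-0.0, 5.0, -0.0] [0.0, -0.0, -0.0]
3 [-0.0, 5.0, -0.0] [0.0, -0.0, -0.0]
4 [-0.0, 5.0, -0.0] [0.0, -0.0, -0.0]
5 [-0.0, 5.0, -0.0] [0.0, -0.0, -0.0]
end [ 507.3 -328.3   55. ]
```

Call:
{"op": "play_rows", "data": {"translation": [[-0.1,15,0.2],[-0.1,15,0.2],[-0.1,15,0.2],[-0.1,15,0.2],[-0.1,15,0.2],[-0.1,15,0.2],[-0.1,12,0.2],[-0.1,10,0.2],[0,9,0.2],[0,8,0]], "turn": [[0,0,0],[0,0,0],[0,0,0],[0,0,0],[0,0,0],[0,0,0],[0,0,0],[0,0,0],[0,0,0],[0,0,0]], "fingers": [1,1,1,1,1,1,1,1,1,1]}}

```text
time: 12.22
position: [0.5073, -0.3286, 0.0548]
tool_rot: [-0.133, -2.158, 2.158]
ft_force: [-0.7, -0.5, -0.1]
grip_width: 0.999
```

Call:
{"op": "play_rows", "data": {"translation": [[0,0,0],[0,0,0],[0,0,0],[0,0,0],[0,0,0],[0,0,0],[0,0,0],[0,0,0],[0,0,0],[0,0,0]], "turn": [[0,0,0],[0,0,0],[0,0,0],[0,0,0],[0,0,0],[0,0,0],[0,0,0],[0,0,0],[0,0,0],[0,0,0]], "fingers": [0.3,0,-0.2,-0.4,-0.8,-1,-1,-1,-1,-1], "grip_force": 30}}

```text
time: 13.05
position: [0.5074, -0.3285, 0.0556]
tool_rot: [-0.133, -2.158, 2.158]
ft_force: [-0.1, 0.5, -0.3]
grip_width: 0.324
```

Run:
```python
from bench import ctrl
from h import *
st=ctrl.get_state();show(st)
im=ctrl.get_image("wrist");cv2.imwrite("pics/w6.png",im)
```

```text
t 13.05 p [ 507.4 -328.5   55.6] yaw -97.1 tilt 0.01 F [-0.1  0.5 -0.3] w 0.324 q [-0.19  0.5   0.91  1.78 -0.44  1.08 -0.82]
```

View pics/w6.png

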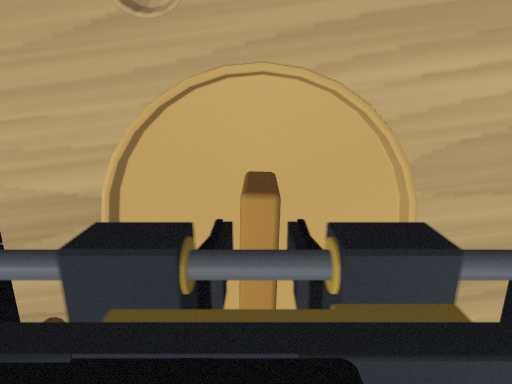

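Call:
{"op": "play_rows", "data": {"translation": [[0,0,0],[0,0,0],[0,0,0],[0,0,0],[0,0,0],[0,0,0],[0,-3,0],[0,-6,0],[0,-10,0],[0,-11,0]], "turn": [[0,0,0],[0,0,0],[0,0,0],[0,0,0],[0,0,0],[0,0,0],[0,0,0],[0,0,0],[0,0,0],[0,0,0]], "fingers": [-1,-1,-1,-1,-1,-1,-1,-1,-1,-1]}}

```text
time: 13.93
position: [0.5068, -0.3286, 0.086]
tool_rot: [-0.132, -2.157, 2.157]
ft_force: [-0.3, -0.2, -3.3]
grip_width: 0.201
```

Run:
```python
from bench import ctrl
from h import *
st=ctrl.get_state();show(st)
im=ctrl.get_image("wrist");cv2.imwrite("pics/w7.png",im)
```

```text
t 13.93 p [ 506.8 -328.6   86. ] yaw -97.1 tilt 0.06 F [-0.3 -0.2 -3.3] w 0.201 q [-0.21  0.46  0.94  1.75 -0.41  1.13 -0.84]
```

View pics/w7.png

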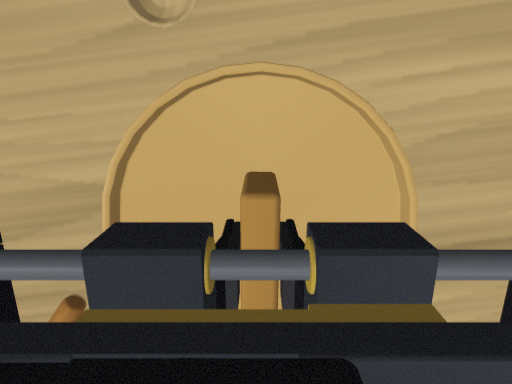

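Run:
```python
from h import *
import pickle
ci=pickle.load(open("w5.pkl","rb"))
print("pred corner",pr(ci,(.5056,-.1184,.044)))
print(bp(ci,(68.5,193),.044))
im=cv2.imread("pics/w5.png")
cv2.imwrite("pics/w5c.png",cv2.resize(im[70:235,0:90],None,fx=3.6,fy=3.6,interpolation=cv2.INTER_CUBIC))
from bench import ctrl
print(*[pr(ctrl.camera_info("scene"),(.5515+dx,-.0388+dy,.076)) for dx,dy in[(0,0),(.005,0)]])
im=cv2.imread("pics/scene0.png")
cv2.imwrite("pics/s0c.png",cv2.resize(im[190:240,195:270],None,fx=8,fy=8,interpolation=cv2.INTER_CUBIC))
```

```text
pred corner [ 49.61754844 205.5145802 ]
[ 0.51575221 -0.14028135  0.044     ]
[227.18789488 201.22226527] [227.67309546 202.0989793 ]
```

View pics/w5c.png

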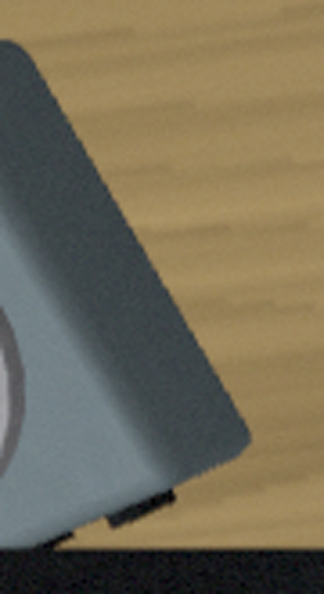

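View pics/s0c.png

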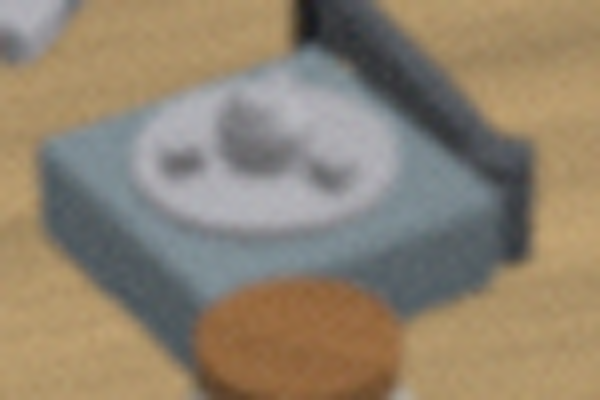

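Run:
```python
from bench import ctrl
from h import *
plan(ctrl.get_state(),[(507.4,-328,160,-97,5),(552,-38.3,160,-97,15)])
```

```text
0 [0.2, -14.2, -0.3] [-0.0003, -0.0003, -0.0006]
1 [0.2, -14.3, -0.3] [-0.0003, -0.0003, -0.0006]
2 [0.2, -14.2, -0.4] [-0.0003, -0.0003, -0.0006]
3 [0.2, -14.3, -0.3] [-0.0003, -0.0003, -0.0006]
4 [0.2, -14.2, -0.3] [-0.0003, -0.0003, -0.0006]
5 [-0.6, 0.0, -19.5] [0.0, -0.0, -0.0]
6 [-0.6, 0.0, -19.6] [0.0, -0.0, -0.0]
7 [-0.6, 0.0, -19.5] [0.0, -0.0, -0.0]
8 [-0.6, 0.0, -19.5] [0.0, -0.0, -0.0]
9 [-0.6, 0.0, -19.6] [0.0, -0.0, -0.0]
0 [-0.6, 0.0, -19.5] [0.0, -0.0, -0.0]
1 [-0.6, 0.0, -19.5] [0.0, -0.0, -0.0]
2 [-0.6, 0.0, -19.6] [0.0, -0.0, -0.0]
3 [-0.6, 0.0, -19.5] [0.0, -0.0, -0.0]
4 [-0.6, 0.0, -19.5] [0.0, -0.0, -0.0]
5 [-0.6, 0.0, -19.6] [0.0, -0.0, -0.0]
6 [-0.6, 0.1, -19.5] [0.0, -0.0, -0.0]
7 [-0.6, -0.0, -19.5] [0.0, -0.0, -0.0]
8 [-0.6, -0.0, -19.6] [0.0, -0.0, -0.0]
9 [-0.6, -0.0, -19.5] [0.0, -0.0, -0.0]
end [552.  -38.3 160. ]
```

Call:
{"op": "play_rows", "data": {"translation": [[0.2,-14,-0.3],[0.2,-14,-0.3],[0.2,-15,-0.3],[0.2,-14,-0.3],[0.2,-14,-5],[-0.6,0,-12],[-0.6,0,-20],[-0.6,0,-22],[-0.6,0,-22],[-0.6,0,-22]], "turn": [[0,0,0],[0,0,0],[0,0,0],[0,0,0],[0,0,0],[0,0,0],[0,0,0],[0,0,0],[0,0,0],[0,0,0]], "fingers": [-1,-1,-1,-1,-1,-1,-1,-1,-1,-1]}}

```text
time: 14.82
position: [0.5222, -0.2242, 0.1575]
tool_rot: [-0.134, -2.159, 2.157]
ft_force: [1.0, -0.8, -4.1]
grip_width: 0.207
```

Call:
{"op": "play_rows", "data": {"translation": [[-0.6,0,-22],[-0.6,0,-22],[-0.6,0,-22],[-0.6,0,-22],[-0.6,0,-22],[-0.6,0,-22],[-0.6,0,-22],[-0.6,0,-18],[-0.6,0,-12],[-0.6,0,-6]], "turn": [[0,0,0],[0,0,0],[0,0,0],[0,0,0],[0,0,0],[0,0,0],[0,0,0],[0,0,0],[0,0,0],[0,0,0]], "fingers": [-1,-1,-1,-1,-1,-1,-1,-1,-1,-1]}}

```text
time: 15.65
position: [0.5518, -0.035, 0.1572]
tool_rot: [-0.131, -2.161, 2.158]
ft_force: [-0.6, 0.5, -5.1]
grip_width: 0.202
```

Run:
```python
from bench import ctrl
from h import *
show(ctrl.get_state())
plan(ctrl.get_state(),[(552,-38.3,160,-97,1)])
```

```text
t 15.65 p [551.8 -35.  157.2] yaw -96.9 tilt 0.07 F [-0.6  0.5 -5.1] w 0.202 q [-0.8   0.22  0.93  1.81 -0.19  1.21 -1.51]
0 [-0.6, -2.9, 3.2] [0.0012, 0.0019, -0.0004]
end [552.  -38.3 160. ]
```

Call:
{"op": "play_rows", "data": {"translation": [[-0.2,0,3.2],[0,0,0],[0,0,0],[0,0,0],[0,4,0],[0,6,0],[0,6,0],[0,6,0],[0,0,0],[0,0,0]], "turn": [[0,0,0],[0,0,0],[0,0,0],[0,0,0],[0,0,0],[0,0,0],[0,0,0],[0,0,0],[0,0,0],[0,0,0]], "fingers": [-1,-1,-1,-1,-1,-1,-1,-1,-1,-1]}}

```text
time: 16.48
position: [0.5507, -0.0408, 0.1338]
tool_rot: [-0.132, -2.157, 2.158]
ft_force: [0.1, 0.1, -4.6]
grip_width: 0.203
```

Run:
```python
from bench import ctrl
from h import *
st=ctrl.get_state();show(st)
im=ctrl.get_image("scene");cv2.imwrite("pics/s8.png",cv2.resize(im[130:290,150:310],None,fx=3.7,fy=3.7,interpolation=cv2.INTER_CUBIC))
im=ctrl.get_image("top");cv2.imwrite("pics/t8.png",cv2.resize(im[120:240,220:340],None,fx=4.9,fy=4.9,interpolation=cv2.INTER_CUBIC))
```

```text
t 16.48 p [550.7 -40.8 133.8] yaw -97.1 tilt 0.08 F [ 0.1  0.1 -4.6] w 0.203 q [-0.78  0.25  0.92  1.84 -0.21  1.17 -1.48]
```

View pics/s8.png

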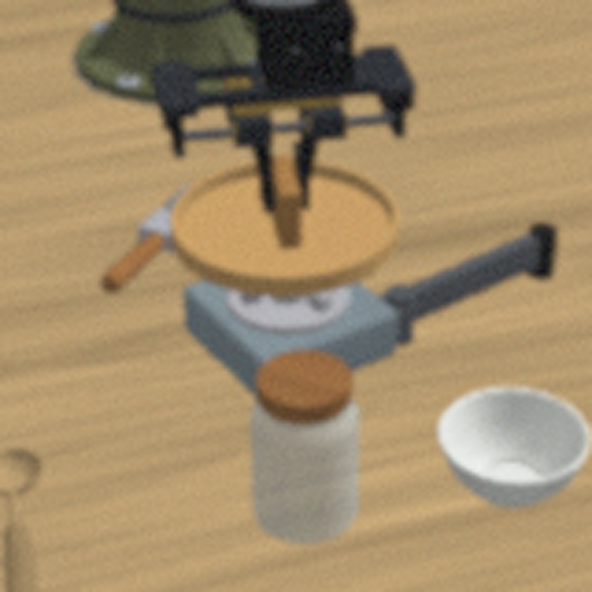

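View pics/t8.png

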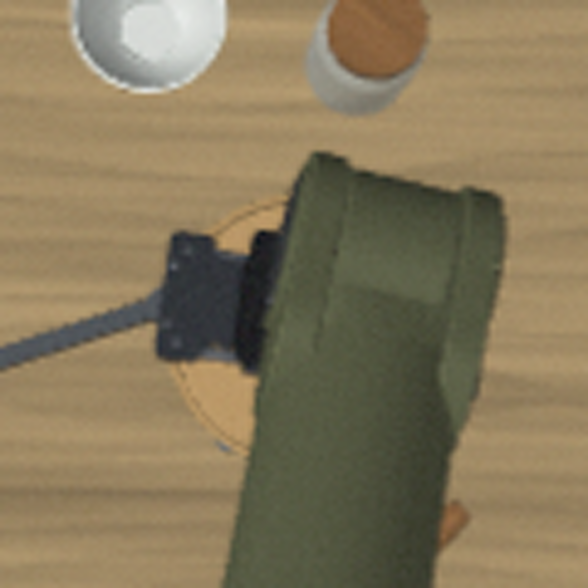

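Call:
{"op": "play_rows", "data": {"translation": [[-1,0,-2.6],[0,0,0],[0,0,0],[0,2,0],[0,2,0],[0,2,0],[0,1,0],[0,0,0],[0,0,0],[0,0,0]], "turn": [[0,0,0],[0,0,0],[0,0,0],[0,0,0],[0,0,0],[0,0,0],[0,0,0],[0,0,0],[0,0,0],[0,0,0]], "fingers": [-1,-1,-1,-1,-1,-1,-1,-1,-1,-1]}}

```text
time: 17.42
position: [0.5526, -0.0384, 0.1276]
tool_rot: [-0.133, -2.158, 2.158]
ft_force: [0.0, 0.0, -4.0]
grip_width: 0.204
```

Run:
```python
from bench import ctrl
from h import *
st=ctrl.get_state();show(st)
```

```text
t 17.42 p [552.6 -38.4 127.6] yaw -97.1 tilt 0.01 F [ 0.  0. -4.] w 0.204 q [-0.78  0.26  0.92  1.84 -0.22  1.15 -1.48]
```

Call:
{"op": "play_rows", "data": {"translation": [[0,1,0],[0,1,0],[0,1,0],[0,1,0],[0,1,0],[0,1,0],[0,1,0],[0,0,0],[0,0,0],[0,0,0]], "turn": [[0,0,0],[0,0,0],[0,0,0],[0,0,0],[0,0,0],[0,0,0],[0,0,0],[0,0,0],[0,0,0],[0,0,0]], "fingers": [-1,-1,-1,-1,-1,-1,-1,-1,-1,-1]}}

```text
time: 18.25
position: [0.5524, -0.0383, 0.1205]
tool_rot: [-0.133, -2.158, 2.158]
ft_force: [-0.9, 0.6, -4.7]
grip_width: 0.202
```

Run:
```python
from bench import ctrl
from h import *
st=ctrl.get_state();show(st)
```

```text
t 18.25 p [552.4 -38.3 120.5] yaw -97.1 tilt 0.01 F [-0.9  0.6 -4.7] w 0.202 q [-0.77  0.27  0.91  1.85 -0.23  1.14 -1.47]
```

Call:
{"op": "play_rows", "data": {"translation": [[0,1,0],[0,1,0],[0,1,0],[0,0,0],[0,0,0],[0,0,0],[0,0,0],[0,0,0],[0,2,0],[0,2,0]], "turn": [[0,0,0],[0,0,0],[0,0,0],[0,0,0],[0,0,0],[0,0,0],[0,0,0],[0,0,0],[0,0,0],[0,0,0]], "fingers": [-1,-1,-1,-1,-0.45,-0.45,-0.45,-0.45,-0.45,-0.45]}}

```text
time: 19.08
position: [0.5529, -0.0382, 0.1137]
tool_rot: [-0.134, -2.159, 2.158]
ft_force: [-0.4, -0.5, 0.6]
grip_width: 0.276
```

Run:
```python
from bench import ctrl
from h import *
st=ctrl.get_state();show(st)
im=ctrl.get_image("wrist");cv2.imwrite("pics/w9.png",im)
im=ctrl.get_image("scene");cv2.imwrite("pics/s9.png",cv2.resize(im[150:260,170:320],None,fx=5,fy=5,interpolation=cv2.INTER_CUBIC))
```

```text
t 19.08 p [552.9 -38.2 113.7] yaw -97.1 tilt 0.05 F [-0.4 -0.5  0.6] w 0.276 q [-0.77  0.27  0.91  1.85 -0.24  1.13 -1.47]
```

View pics/w9.png

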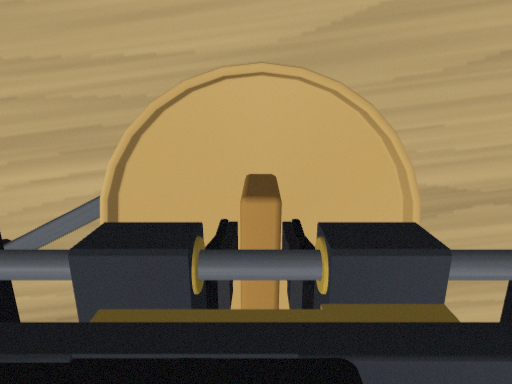

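View pics/s9.png

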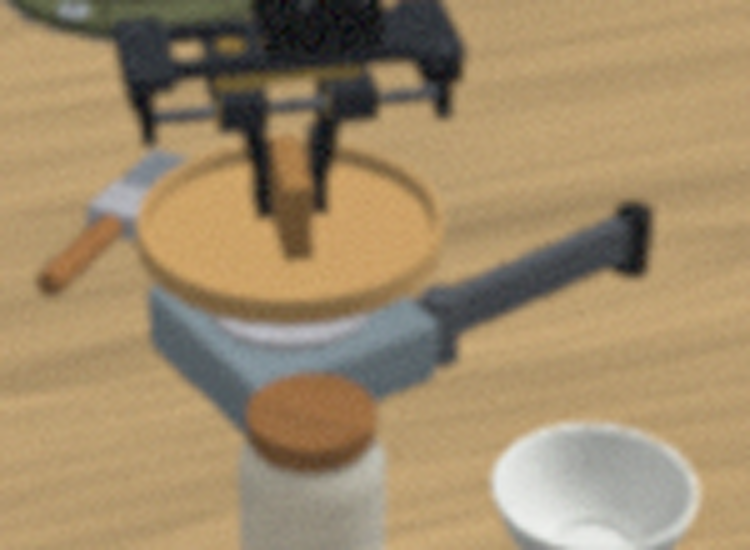

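Call:
{"op": "play_rows", "data": {"translation": [[0,0,0],[0,0,0],[0,0,0],[0,0,0],[0,0,0],[0,0,0],[0,0,0],[0,0,0],[0,0,0],[0,0,0]], "turn": [[0,-0.03,0],[0,-0.03,0],[0,-0.03,0],[0,-0.03,0],[0,-0.03,0],[0,-0.03,0],[0,-0.03,0],[0,-0.03,0],[0,-0.03,0],[0,0,0]], "fingers": [-0.45,-0.45,-0.45,-0.45,-0.45,-0.45,-0.45,-0.45,-0.45,-0.45]}}

```text
time: 20.02
position: [0.5525, -0.0383, 0.1135]
tool_rot: [-0.158, 2.145, -2.145]
ft_force: [0.5, -0.4, -0.1]
grip_width: 0.271
```

```bash
cat > chk.py <<'E'
from bench import ctrl
from h import *
import sys
st=ctrl.get_state();show(st);print("M",st["torque"].round(2))
im=ctrl.get_image("wrist");cv2.imwrite(f"pics/w{sys.argv[1]}.png",im)
# rim width on row 205
for r in (200,210):
    row=cv2.GaussianBlur(im,(3,3),0)[r].astype(int); sat=row.max(1)-row.min(1)
    g=np.abs(np.diff(sat)); ii=np.where(sat>95)[0]; print(r,ii.min(),ii.max(),ii.max()-ii.min())
E
python3 - <<'E'
import cv2,numpy as np
for n in("w7","w9"):
    im=cv2.imread(f"pics/{n}.png")
    for r in(200,210):
        row=cv2.GaussianBlur(im,(3,3),0)[r].astype(int);sat=row.max(1)-row.min(1)
        print(n,r,sat[60:130:5],sat[100:104]); ii=np.where(sat>95)[0];print(ii.min(),ii.max())
E
python3 chk.py 10
```

```text
w7 200 [67 67 67 68 68 67 67 67 66 92 72 64 83 94] [66 71 81 89]
147 413
w7 210 [64 67 65 65 64 65 63 63 64 91 71 63 84 94] [64 69 81 90]
130 411
w9 200 [72 69 69 70 70 70 36  7 70 93 63 64 93 94] [70 90 91 92]
179 415
w9 210 [71 70 48  8  9  9  9 11 69 92 63 64 93 94] [69 90 92 92]
128 415
t 20.02 p [552.5 -38.3 113.5] yaw -81.6 tilt 0.00 F [ 0.5 -0.4 -0.1] w 0.271 q [-0.73  0.26  0.86  1.85 -0.22  1.13 -1.21]
M [-0.04  0.16  0.  ]
200 190 415 225
210 221 417 196
```

View pics/w10.png

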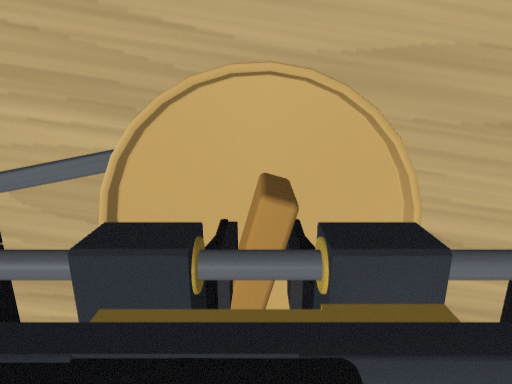

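Call:
{"op": "play_rows", "data": {"translation": [[0,0,0],[0,0,0],[0,0,0],[0,0,0],[0,0,0],[0,0,0],[0,0,0],[0,0,0],[0,0,0],[0,0,0]], "turn": [[0,-0.02,0],[0,-0.02,0],[0,-0.02,0],[0,-0.02,0],[0,-0.02,0],[0,-0.02,0],[0,-0.02,0],[0,-0.02,0],[0,-0.02,0],[0,0,0]], "fingers": [-0.45,-0.45,-0.45,-0.45,-0.45,-0.45,-0.45,-0.45,-0.45,-0.45]}}

```text
time: 20.9
position: [0.5525, -0.0383, 0.1135]
tool_rot: [-0.339, 2.044, -2.044]
ft_force: [-0.5, 1.2, -1.5]
grip_width: 0.274
```

```bash
sed -i 's/sat>95/sat>82/' chk.py; python3 chk.py 11
```

```text
t 20.90 p [552.5 -38.3 113.5] yaw -71.2 tilt 0.01 F [-0.5  1.2 -1.5] w 0.274 q [-0.71  0.26  0.83  1.85 -0.21  1.12 -1.04]
M [0.   0.14 0.03]
200 99 419 320
210 99 420 321
```

View pics/w11.png

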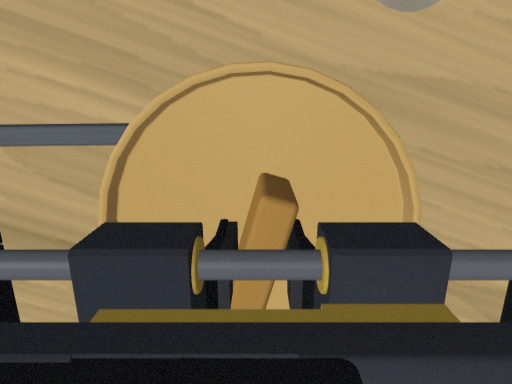

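Call:
{"op": "play_rows", "data": {"translation": [[0,0,0],[0,0,0],[0,0,0],[0,0,0],[0,0,0],[0,0,0],[0,0,0],[0,0,0],[0,0,0],[0,0,0]], "turn": [[0,-0.022,0],[0,-0.022,0],[0,-0.022,0],[0,-0.022,0],[0,-0.022,0],[0,-0.022,0],[0,-0.022,0],[0,-0.022,0],[0,-0.022,0],[0,0,0]], "fingers": [-0.45,-0.45,-0.45,-0.45,-0.45,-0.45,-0.45,-0.45,-0.45,-0.45]}}

```text
time: 21.78
position: [0.5527, -0.0382, 0.1137]
tool_rot: [-0.518, 1.925, -1.925]
ft_force: [0.5, 1.0, 0.7]
grip_width: 0.272
```

```bash
python3 chk.py 12
```

```text
t 21.78 p [552.7 -38.2 113.7] yaw -59.9 tilt 0.03 F [0.5 1.  0.7] w 0.272 q [-0.68  0.25  0.8   1.85 -0.2   1.12 -0.85]
M [ 0.09  0.1  -0.17]
200 109 408 299
210 108 409 301
```

Run:
```python
from bench import ctrl
from h import *
show(ctrl.get_state())
im=ctrl.get_image("scene");cv2.imwrite("pics/s12.png",cv2.resize(im[150:260,170:320],None,fx=5,fy=5,interpolation=cv2.INTER_CUBIC))
```

```text
t 21.83 p [552.7 -38.3 113.7] yaw -59.9 tilt 0.03 F [0.8 0.5 1. ] w 0.277 q [-0.68  0.25  0.8   1.85 -0.2   1.12 -0.85]
```

View pics/s12.png

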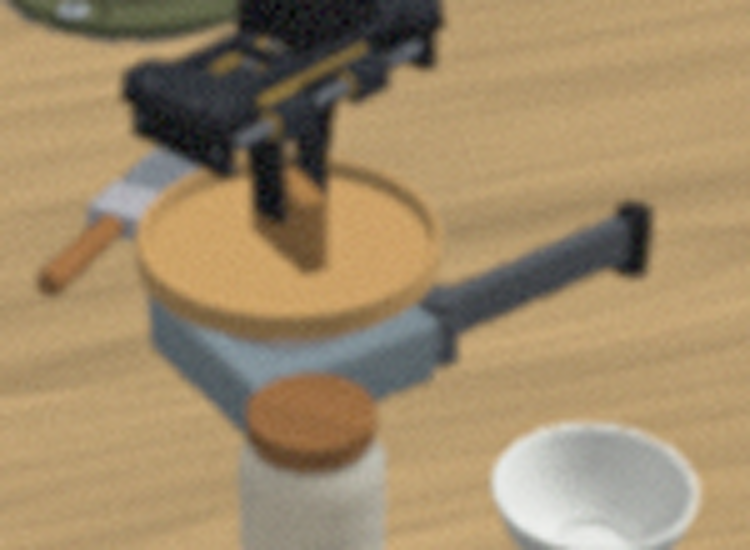

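View pics/w12.png

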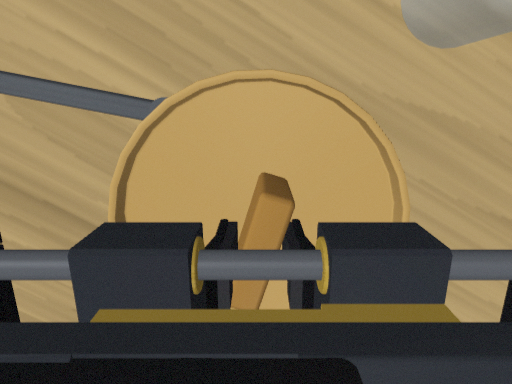

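Call:
{"op": "play_rows", "data": {"translation": [[0,0,0],[0,0,0],[0,0,0],[0,0,0],[0,0,0],[0,0,0],[0,0,0],[0,0,0],[0,0,0],[0,0,0]], "turn": [[0,0.03,0],[0,0.03,0],[0,0.03,0],[0,0.03,0],[0,0,0],[0,0,0],[0,0,0],[0,0,0],[0,0,0],[0,0,0]], "fingers": [-0.45,-0.45,-0.45,-0.3,0,0.2,0.2,0.2,0.2,0.2]}}

```text
time: 22.72
position: [0.5525, -0.0383, 0.1136]
tool_rot: [-0.41, 1.999, -1.999]
ft_force: [-0.6, -0.5, 0.2]
grip_width: 0.594
```

Call:
{"op": "play_rows", "data": {"translation": [[0,-4,0],[0,-8,0],[0,-12,0],[0,-15,0],[0,-15,0],[0,-15,0],[0,-15,0],[0,-15,0],[0,-10,0],[0,0,0]], "turn": [[0,0,0],[0,0,0],[0,0,0],[0,0,0],[0,0,0],[0,0,0],[0,0,0],[0,0,0],[0,0,0],[0,0,0]], "fingers": [0.2,0.2,0.2,0.2,0.2,0.2,0.2,0.2,0.2,0.2]}}

```text
time: 23.55
position: [0.5542, -0.0385, 0.2258]
tool_rot: [-0.404, 1.997, -1.997]
ft_force: [0.3, 0.6, -0.6]
grip_width: 0.6
```

Call:
{"op": "play_rows", "data": {"translation": [[25,0,20],[25,0,20],[25,0,20],[25,0,20],[25,0,20],[25,0,20],[0,0,0],[0,0,0],[0,0,0],[0,0,0]], "turn": [[0,0,0],[0,0,0],[0,0,0],[0,0,0],[0,0,0],[0,0,0],[0,0,0],[0,0,0],[0,0,0],[0,0,0]], "fingers": [0.2,0.2,0.2,0.2,0.2,0.2,0.2,0.2,0.2,0.2]}}

```text
time: 24.38
position: [0.4624, -0.2062, 0.2223]
tool_rot: [-0.413, 1.998, -1.997]
ft_force: [-0.4, -0.0, 0.4]
grip_width: 0.601
```

Run:
```python
from bench import ctrl
from h import *
show(ctrl.get_state())
im=ctrl.get_image("scene");cv2.imwrite("pics/s13.png",cv2.resize(im[150:270,120:320],None,fx=4,fy=4,interpolation=cv2.INTER_CUBIC))
im=ctrl.get_image("top");cv2.imwrite("pics/t13.png",im)
cv2.imwrite("pics/t13c.png",cv2.resize(im[120:240,190:330],None,fx=5,fy=5,interpolation=cv2.INTER_CUBIC))
```

```text
t 24.38 p [ 462.4 -206.2  222.3] yaw -66.7 tilt 0.03 F [-0.4 -0.   0.4] w 0.601 q [-0.6  -0.02  0.97  1.83  0.01  1.32 -0.8 ]
```

View pics/s13.png

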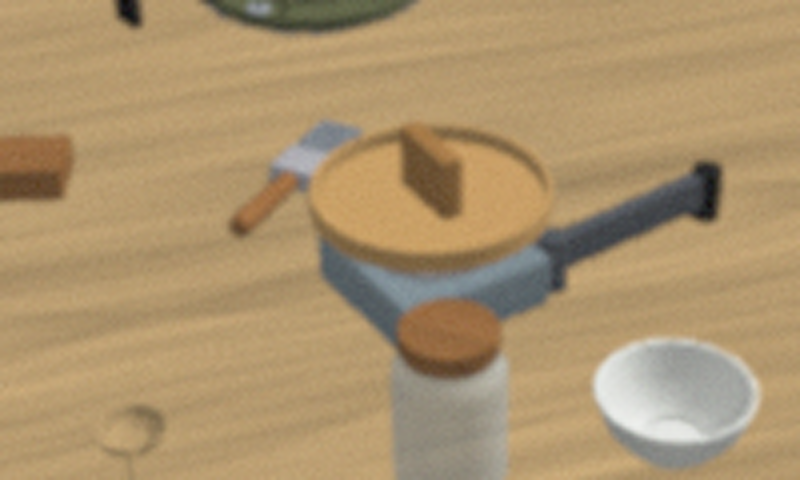

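View pics/t13.png

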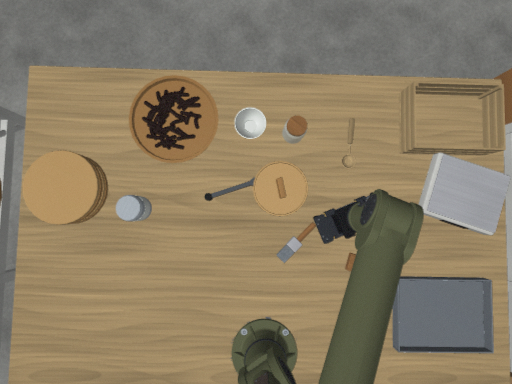

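View pics/t13c.png

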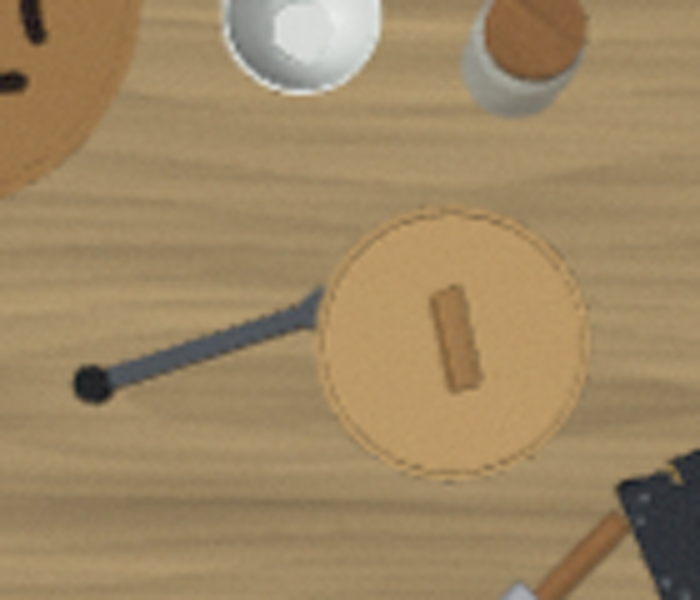

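Run:
```python
from bench import ctrl
from h import *
si=ctrl.camera_info("scene")
th=np.linspace(0,2*np.pi,73)
im=cv2.imread("pics/s13.png")
for z,c in [(.096,(0,255,0)),(.108,(0,0,255))]:
    pts=np.array([pr(si,(.552+.09*np.cos(a),-.0385+.09*np.sin(a),z)) for a in th])
    q=((pts-[120,150]+.5)*4-.5);print(z,q.min(0).round(),q.max(0).round())
    cv2.polylines(im,[q.round().astype(int)],True,c,1)
for z in(.133,.145):
    a=np.radians(13)
    e=[((pr(si,(.552+s*.032*np.cos(a),-.0385+s*.032*np.sin(a),z))-[120,150]+.5)*4-.5).round() for s in(-1,1)];print("handle",z,e)
cv2.imwrite("pics/s13o.png",im)
```

```text
0.096 [308. 122.] [553. 253.]
0.108 [307. 109.] [553. 239.]
handle 0.133 [array([408., 122.]), array([452., 161.])]
handle 0.145 [array([408., 107.]), array([452., 146.])]
```

View pics/s13o.png

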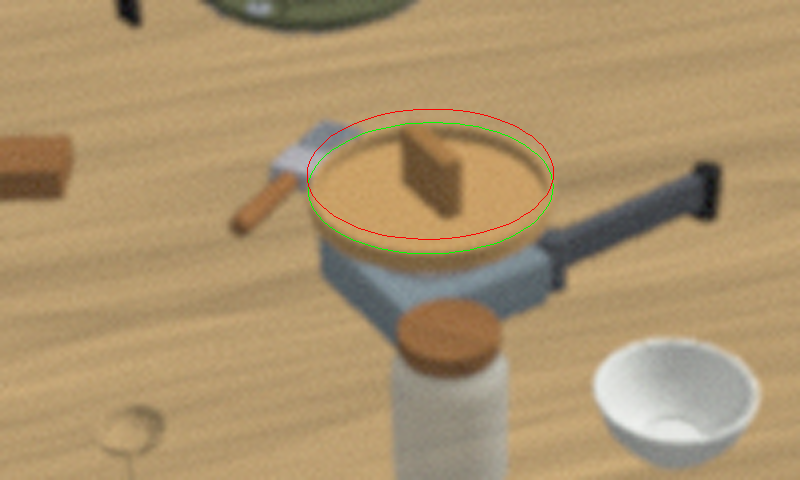

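```bash
python3 -c "
from bench import ctrl
print(ctrl.close_job())"
```

```text
the job is handed in; nothing more can be done
None
```

The turntable is ready: the steady leg is out against its stop, and the tray sits home and level on the post. I handed the job in at about 24.5 s of the 69 s allowed.

- **Leg:** I pushed it out with the shut fingers. At the end a further 3 mm of commanded push moved it only about 0.7 mm, at about 6 N. The top camera gave 1.49 rad, against the stop at 1.5, and its foot was still at the same pixel after the tray went on.
- **Tray:** I carried it by the bar handle, lowered it onto the post until it rode on the lugs, loosened the grip and turned gently. After about 37° of gripper turn it dropped. The pan's rim in the wrist picture shrank from 320 to 300 px, which matches a 12 mm drop.
- **After letting go:** In the scene picture the rim fits the home height (96 mm) and not the riding height (108 mm), and it looks level.
- **Other objects:** Nothing I could see in the last pictures had moved. The arm was clear of everything; in the top view it hid part of the block and the end of the brush handle.

One disagreement: the top, scene and wrist cameras differed by about 2–3.5 mm on the seat's position. I aimed between them, and the tray seated with only about 1 N of side force.

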